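# Close up the pick-a-stone jar on a gem stall

## Robot

A 6-joint arm with a two-finger parallel gripper is mounted at the origin on the work surface. World frame = base frame: x ahead of the robot, y to its left, z up, the work surface at z = 0. Lengths are in mm, angles in rad, forces in N, time in s.
With the tool pointing down it reaches from about 275 to 750 mm from the base axis. Payload 10.2 kg.
Tool frame: the origin (TCP) lies at the very end of the fingers, on their centre line; the grasp point (between the pads) lies 19 mm behind it (ctrl.hold_point_z is the distance from the TCP to the grasp point, in mm); z points along the fingers, y is the direction in which the jaws open and shut (so a half turn about z gives the same grasp; the last joint's range is limited). The gripper opens to 85 mm and grips with 20 to 120 N. Pads are 22 mm wide; open, the fingers measure 114 mm over their backs; the gripper's body (76 mm by 85 mm) begins 54 mm behind the grasp point. The pads swing forward as they close: fully open they stand 13 mm farther back than shut.
Start: joints at [0.97, 0.313, 1.498, -0, 1.331, -0.223], TCP at [193.673, 487.977, 231.294] pointing down, gripper open.
Joint ranges: [-2.94, 2.94], [-0.97, 2.17], [0.19, 2.56], [-1.23, 4.37], [0.02, 3.11], [-2.88, 2.88]. Speed limits (rad/s): [2.39, 2.39, 3.01, 3.14, 3.14, 3.14].

## Interface

Orientations are given as a unit quaternion [w, x, y, z].
In Python, from rig import readout, cams, workorder, spotter, ctrl gives the robot as it stands.
- The arm moves only by the tool step_arm, never from a script. Its argument "plan" is text: rows parted by semicolons, each of 5 numbers parted by spaces: the shift along the tool's x, y, z in cm, then the turn about the tool's z in degrees, then the opening in per cent of the stroke, from 0 (shut) to 100 (fully open). In form: x y z twist gripper; .... A call has 1 to 10 rows; each row is the pose to reach, as a shift and turn from the pose commanded when the call began, along the tool's axes at that moment; what a row does not reach only later rows make up. A row lasts 1/10 s, in which the tool goes at most 50 mm and 8.59 degrees, less where a joint would pass 70% of its speed; a pose out of reach is approached as far as the arm can. A call with a gripper value outside its range is refused whole. The fingers move at their own pace and stop on an object; "grip_force" is the grip in N (left out, the last holds). Time passes only in rows, so rows that repeat a pose let the fingers close. It gives the time, the measured TCP pose, the force and the opening at its end, in the units of the state.
- readout.sense(): the state, without advancing time (a new reading comes with each control period).
- cams.capture(name): name is "side" or "top" or "wrist"; returns (picture, depth): 400x640x3 uint8, red, green, blue; 400x640 float32, mm along the optical axis (not along the pixel's ray), 0 where there is no reading.
- cams.camera_info(name): a dict with "vfov" (degrees; the focal length in pixels is half the picture's height over the tangent of half this angle, whatever the lens; pixels are square), "cx", "cy" (the principal point, pixels), "rvec" (rotation vector, rad) and "tvec" (3), from world to camera coordinates, as OpenCV has them. Camera axes: x right, y down, z forward; pixel columns grow to the right and rows downward; lengths in mm; the calibration is good to about 2 mm. The wrist camera is an equidistant fisheye: a pixel r from the principal point sees the ray r / f radians off the axis. A picture is of the moment at which its call begins: read the wrist's pose just before it. camera_info takes no time and is no camera call; for the wrist camera it gives the pose at the moment of the call.
- workorder.finish_job(): hands the job in, once; it reports no verdict.
Trained networks look in the newest picture that a camera, given by its name, has taken for a name from the list of things; names that differ only in an ending like _2 or _b are one class to them, and where a whole thing is asked for, a point or a joint stands for the part that bears it (a point fixed in the world has none). Each returns a list of dicts, best first, with "conf" (0 to 1); they miss things now and then, are a little off and sometimes report something else, mostly with a low value. They report only what shows in the picture. A call takes as long as a camera call. They do not tell look-alikes from the thing itself.
- spotter.regions_of(camera, target): "pixels" (400x640 bool, what is visible of it) and "extent" ([centre column, centre row, width, height] in pixels, round what is visible of it).
The state is a dict: "time_s": time; "joints": joint angles; "dq": joint speeds; "tau": joint torques, N m; "eef_pos": TCP position; "ee_rot": TCP orientation; "force": force on the tool from outside, world axes, zero at the start; "wrist_torque": the same for the moment, N m; "grip_width": opening from 0.0 (shut) to 1.0 (fully open).
Only numpy, scipy, OpenCV 4.12 (cv2) and the standard library are available. Lean on these libraries where they do the work, as an engineer would, in place of code of your own. Each camera call takes 0.05 s, during which the arm holds its last target. There are 200 camera calls.

## Task

Close up the pick-a-stone jar for the night: first put the two stray stones, the pink and the green one, into the jar through its neck, then set the cork stopper fully home in the neck, its wooden disc down on the rim. Last, put the jar's ticket rest away: nest the blue angle centrally over the white one along the ridge, its sides lying on the white one's sides, and let everything go. The jar stays upright, and the owl, the card reader and the geode stay where they are.

Things in the scene. Friction and masses are not known exactly. Their poses are not given: they have to be found in the camera images.
- jar_mouth (a point): Centre of the mouth, in the plane of the rim, of a clear glass jar that stands loose on the table (0.55 kg). Jar: 105 mm high, round body 84 mm in diameter up to 66 mm, sloping shoulder, then from 80 mm up a straight neck 54 mm in outer diameter with a brass band (59 mm) and a bore of 46 mm. Below, a fixed bed of small stones fills the lowest 18 mm. z points up out of the jar.
- stopper_mid (a point): Centre, half-way up, of the stopper (60 mm high, 50 g), which stands on its narrow end on the table. From below: tapered cork plug 24 mm long, 35 mm in diameter at the foot and 42 mm at its top; dark wooden disc 56 mm in diameter, 6 mm thick (its underside is 6 mm below this point, its top level with it); round wooden knob 24 mm in diameter, 30 mm high. z points up from plug to knob. Seated, this point is 6 mm above the jar's rim plane.
- rose_mid (a point): Centre, half-way up, of the pink tumbled stone: a flat round pebble 28 mm in diameter, 18 mm high, about 25 g, lying flat (z up) on the table.
- jade_mid (a point): Centre, half-way up, of the green tumbled stone: same shape and size as the pink one.
- long_angle_mid (a point): Centre, half-way up, of the blue ticket rest: a piece of 90-degree metal angle section standing like a roof, ridge up, on its two edges. 62 mm long along its x axis (the ridge), 38 mm high (ridge 19 mm above this point), 71 mm wide across y, wall 4 mm, open at both ends and underneath, about 70 g. z points up, out of the ridge; either way round along x is the same. It can be held by its two ends near the ridge.
- short_angle_mid (a point): Centre, half-way up, of the white ticket rest: the same angle section (38 mm high, 71 mm wide, wall 4 mm, ridge up along its x axis) but only 44 mm long, 140 g, loose on the table. With the blue one nested over it, the blue one's centre is 5.7 mm above this point and the blue one overhangs 9 mm at either end.
- owl: Bystander: carved stone owl, 46 mm in diameter, 84 mm high; origin at the centre of its underside.
- card_reader: Bystander: black card reader lying flat, 160 x 75 x 23 mm, long side along its x; origin at the centre of its underside.
- geode: Bystander: brown geode with purple crystals, about 92 mm across, 61 mm high; origin at the centre of its underside.
Mind the look-alikes: they are no part of the job. Of the things like the part that bears short_angle_mid, leave any that is purple or red; of the rest the smaller one is meant.

How it is judged:
By the outcome, as a careful person would: the job done as asked, in the order asked, and still so for the second after the job is handed in, with the robot touching nothing.
It also fails if it takes over 72 s, if anything falls off the work surface, if the arm or the gripper's body presses on something with over 40 N, if the wrist force passes 120 N, or if a joint passes its speed limit or range.

## Working session

There is one attempt and no reset: what is moved stays moved. The work goes in short steps, Python scripts to look and compute and a tool call to move; the robot and the scene stay as the last step left them, time stands still between calls to the robot, and variables do not carry over. Pictures are saved under pics/ and viewed, about 8 in all and at most 12, crops included, and the job is handed in when it is done.

Besides the shell and the picture viewer there is one more tool, called by a JSON object that holds its "api" and its "payload", one argument or row to a line. step_arm: Moves the arm, as the interface text tells. Its arguments: {"type":"object","properties":{"plan":{"type":"string"},"grip_force":{"type":"number"}},"required":["plan"]}

```bash
ls; mkdir -p pics
cat > h.py <<'E'
import numpy as np, cv2
from rig import readout, cams, workorder, spotter, ctrl
def K(n):
    i=cams.camera_info(n); f=200/np.tan(np.radians(i['vfov'])/2)
    R=cv2.Rodrigues(np.array(i['rvec'],float))[0]; return f,i['cx'],i['cy'],R,np.array(i['tvec'],float)
def cloud(n,depth,k=None):
    f,cx,cy,R,t=k or K(n); v,u=np.mgrid[0:400,0:640]; x=(u-cx)/f;y=(v-cy)/f
    if n=='wrist':
        r=np.hypot(x,y)+1e-9; s=np.tan(r)/r; x=x*s;y=y*s
    P=np.stack([x*depth,y*depth,depth],-1); W=(P-t)@R
    W[depth<=0]=np.nan; return W
def save(n,img): cv2.imwrite('pics/'+n+'.png',img[...,::-1])
E
python3 - <<'E'
from h import *
a=readout.sense(); print(a['time_s'],a['eef_pos'],a['ee_rot'])
ims=[]
for n in('top','side'):
    im,d=cams.capture(n); save(n+'0',im); W=cloud(n,d); np.save(n+'0.npy',W)
    for t in ['jar_mouth','stopper_mid','rose_mid','jade_mid','long_angle_mid','short_angle_mid','owl','card_reader','geode']:
        for r in spotter.regions_of(n,t):
            w=W[r['pixels']]; w=w[~np.isnan(w[:,0])]
            if len(w): print(n,t,round(r['conf'],2),np.round(r['extent']),'med',np.nanmedian(w,0).round(),'lo',np.percentile(w,3,0).round(),'hi',np.percentile(w,97,0).round(),np.median(im[r['pixels']],0))
E
```

```text
pics
0.0 [193.50445261 487.74937772 230.72951433] [-2.66736696e-04  1.87782343e-01  9.82210440e-01 -6.09372448e-04]
top jar_mouth 0.97 [292. 230.  32.  29.] med [536.  33.  70.] lo [498.  -4.   6.] hi [570.  69. 106.] [148. 140. 130.]
top stopper_mid 0.54 [372. 263.  21.  23.] med [ 453. -193.   30.] lo [ 430. -219.   19.] hi [ 477. -170.   62.] [97. 56. 30.]
top jade_mid 0.44 [255. 208.  10.   8.] med [600. 144.  17.] lo [588. 134.   8.] hi [612. 156.  21.] [ 55. 130.  93.]
top long_angle_mid 0.73 [192. 242.  29.  26.] med [505. 320.  20.] lo [473. 289.   1.] hi [538. 359.  38.] [ 31.  70. 125.]
top long_angle_mid 0.27 [232. 145.  60.  40.] med [782. 213.  21.] lo [740. 142.  13.] hi [828. 287.  26.] [64. 67. 70.]
top short_angle_mid 0.81 [419. 211.  22.  25.] med [ 604. -321.   21.] lo [ 578. -357.    2.] hi [ 633. -295.   38.] [167. 163. 154.]
top short_angle_mid 0.78 [414. 250.  19.  22.] med [ 493. -309.   21.] lo [ 461. -335.    5.] hi [ 526. -286.   38.] [168.   8.   4.]
top short_angle_mid 0.77 [371. 207.  35.  34.] med [ 621. -194.   29.] lo [ 580. -236.    6.] hi [ 662. -15
[... 1316 characters left out ...]
-212.   27.] lo [ 579. -242.    1.] hi [ 655. -179.   52.] [223. 221. 205.]
side short_angle_mid 0.85 [284. 313.  36.  28.] med [ 487. -313.   22.] lo [ 464. -335.    5.] hi [ 524. -289.   37.] [171.   9.   3.]
side short_angle_mid 0.67 [345. 312.  37.  37.] med [ 613. -334.   19.] lo [ 580. -360.    1.] hi [ 643. -293.   37.] [226. 224. 209.]
side owl 0.95 [375. 226.  26.  34.] med [ 752. -120.   40.] lo [ 738. -128.   -0.] hi [777. -61.  78.] [133. 105.  90.]
side card_reader 0.94 [348. 175.  25.  28.] med [782. 191.  22.] lo [740. 135.   5.] hi [826. 286.  24.] [61. 66. 68.]
side geode 0.75 [357. 207.  30.  25.] med [753.   3.  31.] lo [723. -15.   3.] hi [792.  41.  56.] [150.  81.  51.]
```

Run:
```python
import cv2,numpy as np
t=cv2.imread('pics/top0.png');s=cv2.imread('pics/side0.png')
a=cv2.resize(t[120:300,170:500],(800,436),interpolation=cv2.INTER_CUBIC)
cv2.imwrite('pics/v1.png',a)
b=cv2.resize(t[180:290,350:490],(763,600),interpolation=cv2.INTER_CUBIC)
cv2.imwrite('pics/v2.png',b)
```

```text
(no output)
```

View pics/v1.png

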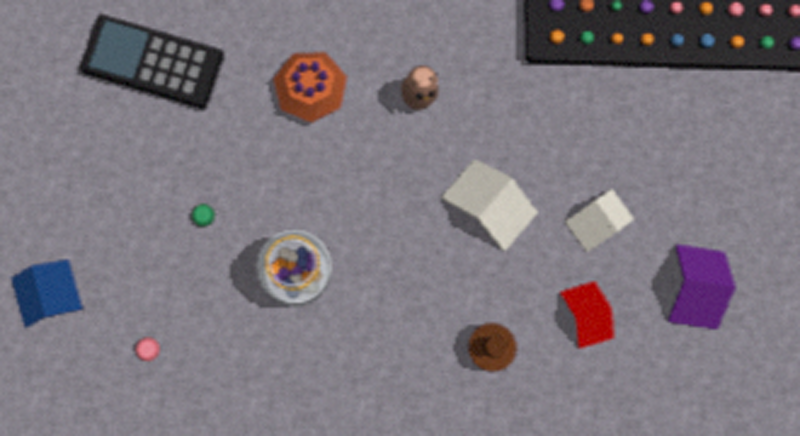

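View pics/v2.png

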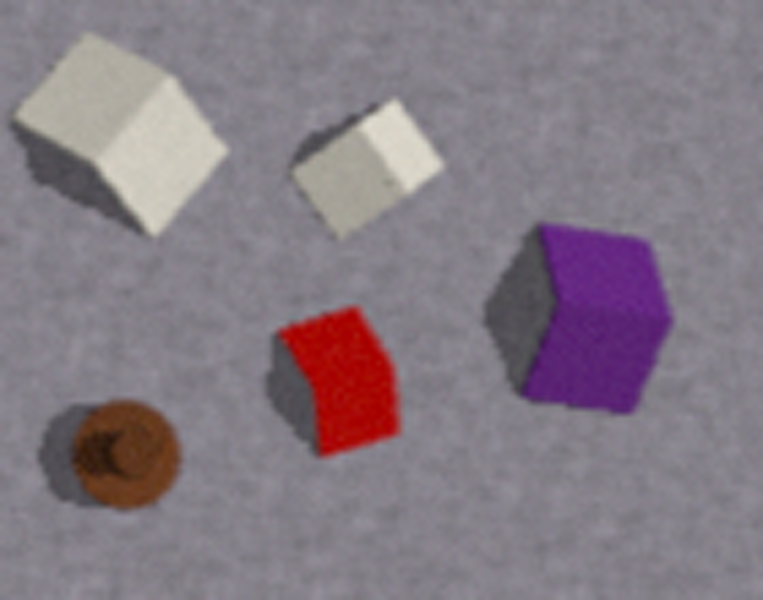

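```bash
cat >> h.py <<'E'
from scipy.optimize import least_squares
from scipy.spatial.transform import Rotation as Rn
def near(W,c,r): 
    P=W.reshape(-1,3); P=P[~np.isnan(P[:,0])]; return P[np.hypot(P[:,0]-c[0],P[:,1]-c[1])<r]
def roof(P,c,yaw,h=38.):
    P=P[(P[:,2]>5)&(P[:,2]<h+4)]
    def res(p):
        s=-(P[:,0]-p[0])*np.sin(p[2])+(P[:,1]-p[1])*np.cos(p[2])
        return np.r_[(P[:,2]-(h+p[3]-abs(s)))*.7,0.01*((p[0]-P[:,0].mean())*np.cos(p[2])+(p[1]-P[:,1].mean())*np.sin(p[2]))]
    r=least_squares(res,[*c,yaw,0],loss='soft_l1'); p=r.x
    s=-(P[:,0]-p[0])*np.sin(p[2])+(P[:,1]-p[1])*np.cos(p[2])
    k=abs(P[:,2]-(h+p[3]-abs(s)))<3
    u=(P[:,0]-p[0])*np.cos(p[2])+(P[:,1]-p[1])*np.sin(p[2])
    lo,hi=np.percentile(u[k],[1,99]); m=(lo+hi)/2
    return dict(c=(p[:2]+m*np.array([np.cos(p[2]),np.sin(p[2])])).round(1),yaw=round(np.degrees(p[2])%180,1),dz=round(p[3],1),len=round(hi-lo,1),n=int(k.sum()),rms=round(float(np.abs(r.fun[:-1][k]).mean()),2))
def disc(P,zlo,zhi):
    Q=P[(P[:,2]>zlo)&(P[:,2]<zhi)]
    if len(Q)<4: return None
    (x,y),(a,b),_=cv2.minAreaRect(Q[:,:2].astype(np.float32)); return np.round([x,y,a,b,Q[:,2].mean(),len(Q)],1)
def go(x,y,z,yaw=None):
    """shift (cm, tool axes) and twist for TCP target; yaw=world angle of jaw (tool y) axis, deg"""
    s=readout.sense(); R=Rn.from_quat(np.roll(s['ee_rot'],-1)).as_matrix()
    d=R.T@(np.array([x,y,z])-s['eef_pos'])/10; tw=0
    if yaw is not None:
        a=np.degrees(np.arctan2(R[1,1],R[0,1])); dl=(yaw-a+90)%180-90; tw=-dl
    print('t',s['time_s'],'pos',s['eef_pos'].round(1),'shift',d.round(2),'twist',round(tw,1),'j6',s['joints'][5].round(2))
E
python3 - <<'E'
from h import *
from scipy.stats import trim_mean
for n in('top','side'):
    W=np.load(n+'0.npy')
    print(n,'table',np.nanmedian(near(W,(520,-80),30)[:,2]))
    for y in (10,60,100,140): pass
    print('blue',min((roof(near(W,(508,315),60),(508,315),np.radians(a)) for a in(0,45,90,135)),key=lambda r:r['rms']-r['n']*.1))
    print('white',min((roof(near(W,(608,-325),55),(608,-325),np.radians(a)) for a in(0,45,90,135)),key=lambda r:r['rms']-r['n']*.1))
    print('rose',disc(near(W,(443,201),25),12,26),'jade',disc(near(W,(601,144),25),12,26))
    print('stop knob',disc(near(W,(454,-195),40),50,70),'disc',disc(near(W,(454,-195),40),22,38))
    print('jar rim',disc(near(W,(535,33),50),98,112),'jar body',disc(near(W,(535,33),60),10,120))
im,d=cams.capture('wrist'); save('w0',im); print(cams.camera_info('wrist'))
go(443,201,120)
E
```

```text
top table -0.216359753077826
blue {'c': array([503.6, 325. ]), 'yaw': np.float64(19.5), 'dz': np.float64(-0.1), 'len': np.float64(61.6), 'n': 403, 'rms': 0.9}
white {'c': array([ 606.9, -326.7]), 'yaw': np.float64(34.8), 'dz': np.float64(0.1), 'len': np.float64(42.9), 'n': 263, 'rms': 0.93}
rose [443.  201.4  23.8  22.3  16.8  64. ] jade [599.9 145.2  23.9  24.5  16.9  64. ]
stop knob [ 453.  -193.4   19.    21.    59.8   61. ] disc [ 453.9 -194.8   52.1   55.7   29.9  252. ]
jar rim [536.8  34.2  58.5  55.6 103.4 158. ] jar body [535.3  34.4  81.   81.7  62.5 756. ]
side table 0.13249759875193812
blue {'c': array([506.4, 325.3]), 'yaw': np.float64(20.6), 'dz': np.float64(-1.7), 'len': np.float64(61.2), 'n': 171, 'rms': 0.92}
white {'c': array([ 608.9, -325.2]), 'yaw': np.float64(36.2), 'dz': np.float64(0.1), 'len': np.float64(44.1), 'n': 587, 'rms': 0.66}
rose [445.5 201.4  26.2  20.2  16.7  32. ] jade [602.6 144.6  19.7  23.   16.   34. ]
stop knob [ 455.  -194.6   22.8   22.9   57.9  103. ] disc [ 455.  -196.7   51.    54.5   30.1  310. ]
jar rim [538.5  32.6  55.4  55.3 102.8 141. ] jar body [ 539.4   26.2   81.9   71.5   63.  1119. ]
{'vfov': 65.70646984690485, 'cx': 314.45278318818924, 'cy': 195.94274359049234, 'rvec': array([-2.36723469, -1.60924446, -0.26200987]), 'tvec': array([-525.22707082,  -42.00514935,  381.02507566])}
t 1.05 pos [193.7 488.  231.3] shift [-33.76 -17.48  11.13] twist 0 j6 -0.22
```

View pics/w0.png

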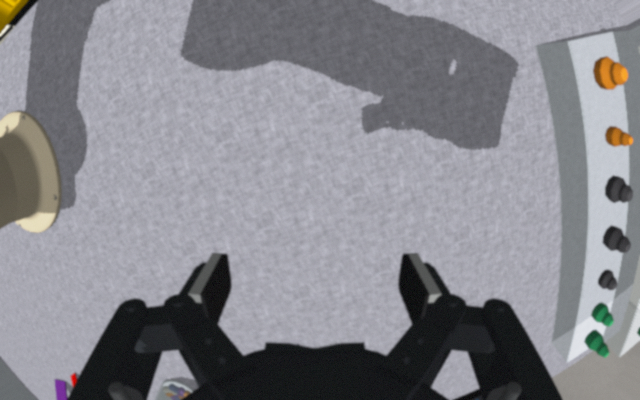

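{"api": "step_arm", "payload": {
  "plan": "-33.8 -17.5 9 0 60;-33.8 -17.5 9 0 60;-33.8 -17.5 9 0 60;-33.8 -17.5 9 0 60;-33.8 -17.5 9 0 60;-33.8 -17.5 9 0 60;-33.8 -17.5 9 0 60;-33.8 -17.5 9 0 60;-33.8 -17.5 9 0 60;-33.8 -17.5 9 0 60",
  "grip_force": 30
}}

```text
time_s: 2.05
eef_pos: [443.4, 200.3, 141.1]
ee_rot: [-0.0, 0.189, 0.982, -0.0]
force: [-0.2, 0.3, 0.1]
grip_width: 0.594
```

```bash
cat >> h.py <<'E'
def wr(name=None):
    k=K('wrist'); im,d=cams.capture('wrist')
    if name: save(name,im)
    return cloud('wrist',d,k),im
E
python3 - <<'E'
from h import *
W,im=wr('w1'); P=near(W,(444,201),25)
print(len(P),disc(P,12,26)); print('table',np.nanmedian(near(W,(500,230),30)[:,2]))
print(readout.sense()['grip_width'])
go(444,201.4,2)
E
```

```text
9685 [442.9 204.3  26.4  26.7  17.  646. ]
table 0.5123027088155216
0.5954278280053795
t 2.1 pos [443.  201.  141.4] shift [-0.08  0.07 13.94] twist 0 j6 -1.01
```

{"api": "step_arm", "payload": {
  "plan": "0 -0.05 5 0 60;0 -0.05 10 0 60;0 -0.05 13.8 0 60;0 -0.05 13.8 0 60;0 -0.05 13.8 0 20;0 -0.05 13.8 0 20;0 -0.05 13.8 0 20;0 -0.05 13.8 0 20;0 -0.05 13.8 0 20;0 -0.05 13.8 0 20",
  "grip_force": 30
}}

```text
time_s: 3.1
eef_pos: [444.1, 200.9, 5.5]
ee_rot: [0.002, 0.188, 0.982, 0.001]
force: [-2.9, 2.2, 9.0]
grip_width: 0.291
```

{"api": "step_arm", "payload": {
  "plan": "0 0 -5 0 20;0 0 -10 0 20;0 0 -15 0 20;0 0 -15 0 20"
}}

```text
time_s: 3.5
eef_pos: [446.0, 200.9, 160.9]
ee_rot: [0.007, 0.188, 0.982, 0.003]
force: [0.5, 0.1, -1.1]
grip_width: 0.29
```

Run:
```python
from h import *
W,im=wr('w2'); 
go(537.5,33.5,160)
```

```text
t 3.55 pos [444.5 200.6 157.5] shift [-14.81 -12.1   -0.2 ] twist 0 j6 -1.01
```

View pics/w2.png

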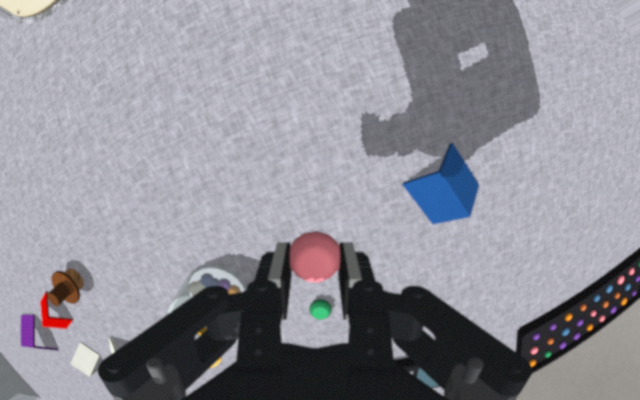

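Run:
```python
from h import *
W,im=wr(); i=im.astype(int); m=(i[...,0]>150)&(i[...,1]<150)&(i[...,0]-i[...,1]>60); m[:180]=0; m[300:]=0;m[:,:270]=0;m[:,370:]=0
w=W[m]; w=w[~np.isnan(w[:,0])]; s=readout.sense(); print(np.percentile(w,[2,50,98],axis=0).round(1), s['eef_pos'])
R=Rn.from_quat(np.roll(s['ee_rot'],-1)).as_matrix(); print(np.percentile((w-s['eef_pos'])@R,[2,50,98],axis=0).round(1))
go(537.5,33.5,160)
```

```text
[[431.2 192.7 165.6]
 [440.  203.8 169.9]
 [450.5 213.4 171.3]] [443.36926695 200.32052379 155.1101619 ]
[[ -6.3  -8.5 -16.2]
 [  4.3   1.7 -14.8]
 [ 12.9  12.1 -10.5]]
t 3.6 pos [443.4 200.3 155.1] shift [-14.9  -12.03  -0.47] twist 0 j6 -1.01
```

{"api": "step_arm", "payload": {
  "plan": "-14.9 -12 -0.5 0 20;-14.9 -12 -0.5 0 20;-14.9 -12 -0.5 0 20;-14.9 -12 -0.5 0 20;-14.9 -12 -0.5 0 20;-14.9 -12 2 0 20;-14.9 -12 4.2 0 20;-14.9 -12 4.2 0 20;-14.9 -12 4.2 0 20;-14.9 -12 4.2 0 20"
}}

```text
time_s: 4.6
eef_pos: [537.7, 33.9, 112.3]
ee_rot: [0.001, 0.188, 0.982, 0.0]
force: [-0.1, -0.1, -0.2]
grip_width: 0.296
```

Run:
```python
from h import *
go(537.5,33.5,111)
W,im=wr('w3')
im2,d=cams.capture('side'); a=cv2.resize(im2[150:250,240:400],(640,400),interpolation=3)
save('c3',np.hstack([cv2.resize(im[100:350,190:450],(416,400)),a[:,150:500]]))
```

```text
t 4.6 pos [537.7  33.9 112.3] shift [ 0.   -0.05  0.13] twist 0 j6 -1.35
```

View pics/c3.png

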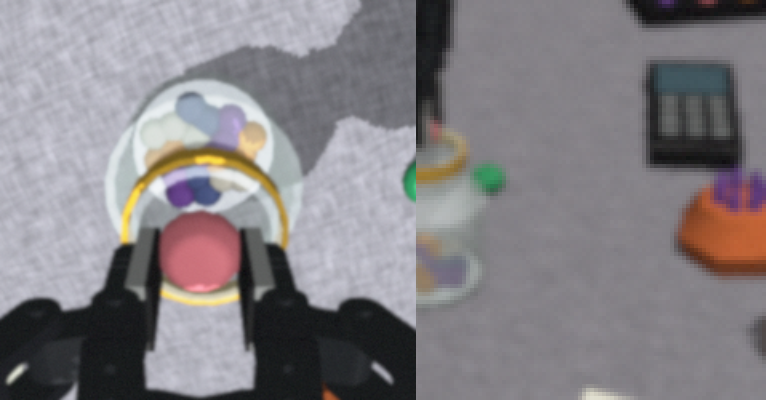

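{"api": "step_arm", "payload": {
  "plan": "0 0 0 0 55;0 0 0 0 55;0 0 0 0 55;0 0 0 0 55;0 0 -5 0 55;0 0 -6 0 55;0 0 -6 0 55"
}}

```text
time_s: 5.4
eef_pos: [538.2, 33.6, 173.0]
ee_rot: [0.002, 0.188, 0.982, 0.0]
force: [-0.5, 0.1, -0.3]
grip_width: 0.549
```

Run:
```python
from h import *
W,im=wr('w4')
for r in spotter.regions_of('wrist','rose_mid'): print(r['conf'],r['extent'],np.nanmedian(W[r['pixels']],0))
W=cloud('top',cams.capture('top')[1]); print(disc(near(W,(601,144),25),12,26), disc(near(W,(535,33),50),98,112))
go(601.2,144.9,80)
```

```text
0.72 [317.2, 184.2, 26.8, 11.7] [539.59628425  34.19406554  36.06851468]
None [511.5  33.3   8.   39.4 103.   35. ]
t 5.55 pos [536.7  33.7 170. ] shift [-1.91 12.71  8.99] twist 0 j6 -1.35
```

View pics/w4.png

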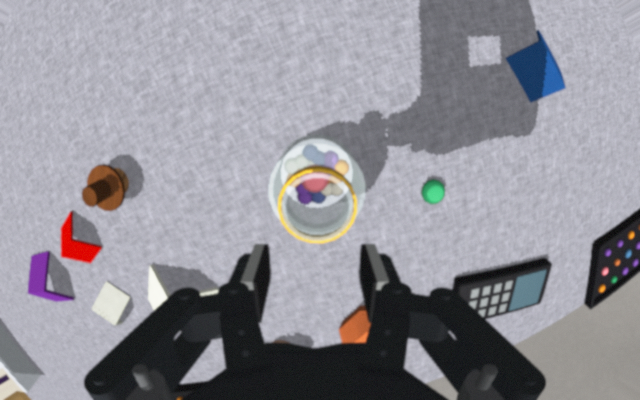

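{"api": "step_arm", "payload": {
  "plan": "-1.9 12.7 0 0 55;-1.9 12.7 0 0 55;-1.9 12.7 3 0 55;-1.9 12.7 8 0 55;-1.9 12.7 13 0 55;-1.9 12.7 16.5 0 55;-1.9 12.7 16.5 0 55;-1.9 12.7 16.5 0 55"
}}

```text
time_s: 6.35
eef_pos: [601.2, 144.6, 5.3]
ee_rot: [-0.001, 0.188, 0.982, -0.0]
force: [0.6, 0.0, -1.0]
grip_width: 0.551
```

{"api": "step_arm", "payload": {
  "plan": "0 0 0 0 20;0 0 0 0 20;0 0 0 0 20;0 0 0 0 20;0 0 -5 0 20;0 0 -10 0 20;0 0 -15 0 20;0 0 -15 0 20;0 0 -15 0 20"
}}

```text
time_s: 7.25
eef_pos: [601.9, 144.7, 157.0]
ee_rot: [0.001, 0.188, 0.982, 0.0]
force: [0.2, -0.5, -1.1]
grip_width: 0.291
```

Run:
```python
from h import *
go(537.5,33.5,155)
```

```text
t 7.25 pos [601.9 144.7 157. ] shift [  1.89 -12.72   0.19] twist 0 j6 -1.15
```

{"api": "step_arm", "payload": {
  "plan": "1.9 -12.7 0 0 20;1.9 -12.7 0 0 20;1.9 -12.7 0 0 20;1.9 -12.7 2 0 20;1.9 -12.7 4.3 0 20;1.9 -12.7 4.3 0 20;1.9 -12.7 4.3 0 20;1.9 -12.7 4.3 0 20"
}}

```text
time_s: 8.05
eef_pos: [537.7, 33.8, 113.9]
ee_rot: [0.0, 0.188, 0.982, 0.0]
force: [0.6, -0.0, -0.8]
grip_width: 0.29
```

{"api": "step_arm", "payload": {
  "plan": "0 0 0 0 55;0 0 0 0 55;0 0 0 0 55;0 0 0 0 55;0 0 -5 0 60;0 0 -6 0 60;0 0 -6 0 60"
}}

```text
time_s: 8.75
eef_pos: [538.2, 33.6, 175.1]
ee_rot: [0.002, 0.188, 0.982, 0.0]
force: [-0.6, -0.2, -0.8]
grip_width: 0.597
```

Run:
```python
from h import *
W,im=wr('w5'); save('c5',cv2.resize(im[120:260,250:390],(420,420),interpolation=3))
for t in('rose_mid','jade_mid'):
  for r in spotter.regions_of('wrist',t): print(t,r['conf'],r['extent'],np.nanmedian(W[r['pixels']],0))
go(454.3,-195,170)
```

```text
jade_mid 0.72 [314.6, 188.4, 32.8, 18.8] [537.32887022  34.53553448  53.98547978]
t 8.9 pos [536.7  33.7 172. ] shift [ -0.78 -24.3    0.21] twist 0 j6 -1.35
```

View pics/c5.png

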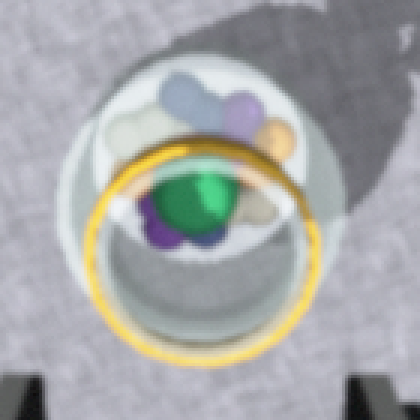

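{"api": "step_arm", "payload": {
  "plan": "-0.8 -24.3 0 0 60;-0.8 -24.3 0 0 60;-0.8 -24.3 0 0 60;-0.8 -24.3 0 0 60;-0.8 -24.3 0 0 60;-0.8 -24.3 4 0 60;-0.8 -24.3 6 0 60;-0.8 -24.3 6 0 60;-0.8 -24.3 6 0 60"
}}

```text
time_s: 9.8
eef_pos: [455.1, -195.0, 113.2]
ee_rot: [-0.0, 0.188, 0.982, 0.0]
force: [0.3, -0.3, 0.3]
grip_width: 0.597
```

Run:
```python
from h import *
W,im=wr('w6'); P=near(W,(454.3,-195),40); print('stop knob',disc(P,56,66),'disc',disc(P,27,34))
for n in('top','side'):
    W=cloud(n,cams.capture(n)[1]); P=near(W,(538,33),50)
    print(n,disc(P,98,112),disc(P,72,78))
    Q=P[(P[:,2]>84)&(P[:,2]<110)]; 
    r=least_squares(lambda p:np.hypot(Q[:,0]-p[0],Q[:,1]-p[1])-p[2],[537,33,28],loss='soft_l1'); print(r.x,np.abs(r.fun).mean())
go(454.3,-195,34)
```

```text
stop knob [ 453.6 -192.2   23.4   22.9   60.3  883. ] disc [ 453.7 -192.    54.5   54.4   30.5 2619. ]
top [536.6  34.2  58.3  55.4 103.8 154. ] [536.9  35.5  70.7  73.   74.4 104. ]
[535.9873643   33.56746719  26.00255065] 1.7475544676998793
side [538.5  32.9  56.6  55.3 102.6 147. ] [539.4  22.6  68.4  53.3  75.1 105. ]
[538.71999288  32.95771747  25.74133053] 1.3990485386320257
t 9.95 pos [ 455.7 -195.2  114.3] shift [ 0.15 -0.03  8.03] twist 0 j6 -1.84
```

{"api": "step_arm", "payload": {
  "plan": "0.1 0 4 0 60;0.1 0 8 0 60;0.1 0 8 0 60;0.1 0 8 0 60;0.1 0 8 0 10;0.1 0 8 0 10;0.1 0 8 0 10;0.1 0 8 0 10;0.1 0 8 0 10;0.1 0 8 0 10",
  "grip_force": 40
}}

```text
time_s: 10.95
eef_pos: [455.2, -195.4, 35.2]
ee_rot: [0.002, 0.188, 0.982, -0.001]
force: [-0.9, 1.8, 8.4]
grip_width: 0.268
```

{"api": "step_arm", "payload": {
  "plan": "0 0 -5 0 10;0 0 -10 0 10;0 0 -14 0 10;0 0 -14 0 10;0 0 -14 0 10;0 0 -14 0 10"
}}

```text
time_s: 11.55
eef_pos: [453.7, -194.4, 172.4]
ee_rot: [-0.001, 0.188, 0.982, 0.0]
force: [-0.5, 0.9, -1.0]
grip_width: 0.265
```

Run:
```python
from h import *
print(readout.sense()['grip_width'])
go(537.6,33.5,175)
```

```text
0.2647595872916463
t 11.55 pos [ 453.7 -194.4  172.4] shift [ 0.61 24.28 -0.25] twist 0 j6 -1.84
```

{"api": "step_arm", "payload": {
  "plan": "0.6 24.3 0 0 10;0.6 24.3 0 0 10;0.6 24.3 0 0 10;0.6 24.3 0 0 10;0.6 24.3 0 0 10;0.6 24.3 0 0 10;0.6 24.3 2 0 10;0.6 24.3 2 0 10;0.6 24.3 2 0 10"
}}

```text
time_s: 12.45
eef_pos: [537.8, 32.8, 152.8]
ee_rot: [-0.001, 0.188, 0.982, -0.0]
force: [0.4, -0.8, -0.4]
grip_width: 0.263
```

Run:
```python
from h import *
W,im=wr('w7'); print(np.abs(0)); P=near(W,(537,36),45)
for lo,hi in((100,108),(85,98),(120,141),(141,150),(150,158)): print(lo,disc(P,lo,hi))
for n in('top','side'):
    W=cloud(n,cams.capture(n)[1]); P=near(W,(537,34),45)
    for lo,hi in((85,108),(112,130),(134,148)): print(n,lo,disc(P,lo,hi))
im2,_=cams.capture('side'); print(K('side')[0]); f,cx,cy,R,t=K('side'); p=R@np.array([537.6,33.5,110])+t; u,v=int(f*p[0]/p[2]+cx),int(f*p[1]/p[2]+cy)
print(u,v)
save('c7',np.hstack([cv2.resize(im[80:360,170:450],(400,400)),cv2.resize(im2[v-40:v+40,u-40:u+40],(400,400),interpolation=3)]))
go(537.6,33.5,150)
```

```text
0
100 [ 523.8   42.7   57.    29.1  104.3 1144. ]
85 [521.2  41.9  52.2  24.8  95.8 114. ]
120 None
141 [ 524.5   38.8   55.6   31.4  148.  3450. ]
150 [524.6  42.1  46.6  21.4 154.4 302. ]
top 85 [511.7  33.4   7.8  39.4 100.1  27. ]
top 112 None
top 134 [510.9  28.7   4.7  22.5 145.5  12. ]
side 85 [538.4  32.5  56.8  55.3  96.7 252. ]
side 112 [536.8  21.4  12.8  36.  124.9  46. ]
side 134 [536.3  24.7  40.   53.7 143.3  78. ]
362.39632275301625
277 184
t 12.65 pos [538.4  32.9 153.9] shift [0.1  0.02 0.39] twist 0 j6 -1.35
```

View pics/c7.png

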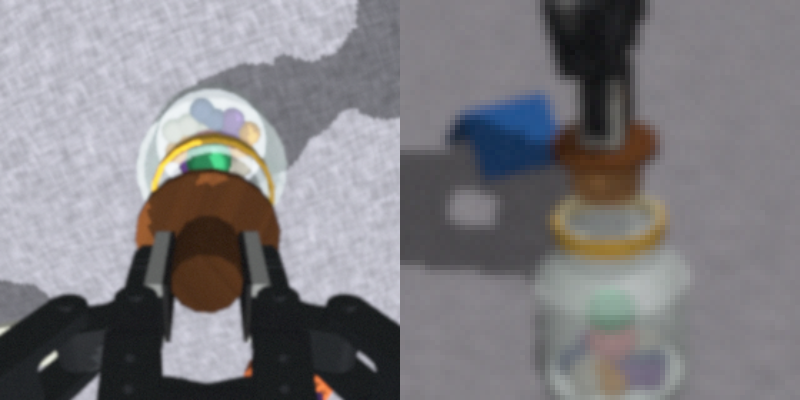

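Run:
```python
from h import *
s=readout.sense();W,im=wr(); P=near(W,(537,36),45); R=Rn.from_quat(np.roll(s['ee_rot'],-1)).as_matrix()
T=(P-s['eef_pos'])@R
for n,lo,hi,rad in(('rim',100,108,29.5),('disc',146,151,28)):
    Q=T[(P[:,2]>lo)&(P[:,2]<hi)][:,:2].astype(np.float32); h=cv2.convexHull(Q)[:,0]; h=h[h[:,0]>12 if n=='disc' else h[:,0]>14]
    r=least_squares(lambda p:np.hypot(*(h-p[:2]).T)-p[2],[0,0,rad]); r2=least_squares(lambda p:np.hypot(*(h-p[:2]).T)-rad+.5,[0,0]); print(n,len(h),Q[:,0].max(),r.x,r2.x, P[(P[:,2]>lo)&(P[:,2]<hi)][:,2].mean())
print(s['eef_pos'])
```

```text
rim 23 31.663027 [ 2.66491993  2.75049745 28.96852371] [2.62728047 2.75487495] 104.3477937995496
disc 20 30.136713 [ 2.61319535  0.66218915 27.73732193] [2.90535394 0.67214154] 149.20826059575876
[538.44077821  32.91101657 153.85171016]
```

{"api": "step_arm", "payload": {
  "plan": "0 0.07 0.5 0 10;0 0.07 1 0 10;0 0.07 1.5 0 10;0 0.07 2 0 10;0 0.07 2.5 0 10;0 0.07 2.9 0 10;0 0.07 2.9 0 10;0 0.07 2.9 0 10"
}}

```text
time_s: 13.5
eef_pos: [538.6, 34.0, 124.3]
ee_rot: [0.0, 0.188, 0.982, 0.0]
force: [0.4, 0.1, -0.1]
grip_width: 0.263
```

{"api": "step_arm", "payload": {
  "plan": "0 0 0.2 0 10;0 0 0.4 0 10;0 0 0.6 0 10;0 0 0.6 0 10;0 0 0.6 0 10"
}}

```text
time_s: 14.0
eef_pos: [538.5, 34.0, 118.3]
ee_rot: [-0.0, 0.188, 0.982, 0.0]
force: [0.1, -0.4, -0.5]
grip_width: 0.268
```

No contact so far; go on slowly.

{"api": "step_arm", "payload": {
  "plan": "0 0 0.1 0 10;0 0 0.2 0 10;0 0 0.3 0 10;0 0 0.3 0 10"
}}

```text
time_s: 14.4
eef_pos: [538.8, 34.0, 116.3]
ee_rot: [0.001, 0.188, 0.982, -0.0]
force: [-1.9, 1.9, 7.5]
grip_width: 0.265
```

{"api": "step_arm", "payload": {
  "plan": "0 0 0.1 0 10;0 0 0.2 0 10;0 0 0.2 0 10;0 0 0.2 0 10"
}}

```text
time_s: 14.8
eef_pos: [539.3, 34.0, 115.8]
ee_rot: [0.002, 0.188, 0.982, 0.0]
force: [-5.0, 1.5, 19.1]
grip_width: 0.266
```

{"api": "step_arm", "payload": {
  "plan": "0 0 -0.2 0 10;0 0 -0.2 0 60;0 0 -0.2 0 60;0 0 -0.2 0 60;0 0 -0.2 0 60;0 0 -4 0 60;0 0 -8 0 60;0 0 -10 0 60;0 0 -10 0 60"
}}

```text
time_s: 15.7
eef_pos: [539.6, 33.8, 216.1]
ee_rot: [0.003, 0.188, 0.982, 0.0]
force: [0.3, -0.3, -0.5]
grip_width: 0.6
```

Run:
```python
from h import *
W,im=wr('w8'); P=near(W,(537,36),60)
for lo,hi in((108,114),(138,145)): print('w',lo,disc(P,lo,hi))
im2,d=cams.capture('side'); W=cloud('side',d); P=near(W,(537,34),45); save('s8',im2)
for lo,hi in((85,104),(105,115),(130,148)): print('s',lo,disc(P,lo,hi))
D=P[(P[:,2]>106)&(P[:,2]<116)]; print(np.percentile(D[:,2],[5,50,95]))
T=near(cloud('top',cams.capture('top')[1]),(505,325),60); print(roof(T,(505,325),np.radians(20)))
go(505,325.2,200,20)
```

```text
w 108 [ 536.6   35.4   54.7   55.6  111.5 2281. ]
w 138 [536.4  35.4  23.1  22.5 141.4 729. ]
s 85 [538.2  18.8  28.7  56.   95.5 131. ]
s 105 [537.7  29.8  53.1  51.3 110.5 156. ]
s 130 [538.   32.   20.   22.  137.9  59. ]
[107.04689986 110.9513775  113.41616092]
{'c': array([503.5, 325.3]), 'yaw': np.float64(20.0), 'dz': np.float64(-0.2), 'len': np.float64(61.3), 'n': 408, 'rms': 0.88}
t 15.85 pos [538.  34. 212.] shift [13.81 25.85  1.22] twist 48.4 j6 -1.35
```

{"api": "step_arm", "payload": {
  "plan": "13.8 25.9 0 48.4 100;13.8 25.9 0 48.4 100;13.8 25.9 0 48.4 100;13.8 25.9 2 48.4 100;13.8 25.9 4 48.4 100;13.8 25.9 5 48.4 100;13.8 25.9 5 48.4 100;13.8 25.9 5 48.4 100;13.8 25.9 5 48.4 100"
}}

```text
time_s: 16.75
eef_pos: [505.4, 325.3, 162.1]
ee_rot: [-0.0, 0.573, 0.819, -0.001]
force: [-0.8, 0.0, 0.3]
grip_width: 1.001
```

Run:
```python
from h import *
W,im=wr('w9'); s=readout.sense(); print(s['grip_width'])
r=roof(near(W,(505,325),60),(505,325),np.radians(20)); print(r)
R=Rn.from_quat(np.roll(s['ee_rot'],-1)).as_matrix(); print('tool offset', (np.r_[r['c'],38]-s['eef_pos'])@R, 'jaw yaw',np.degrees(np.arctan2(R[1,1],R[0,1])))
go(505,325.2,12,20)
```

```text
1.0014895735168237
{'c': array([504.8, 327.3]), 'yaw': np.float64(19.8), 'dz': np.float64(0.7), 'len': np.float64(60.7), 'n': 4232, 'rms': 0.44}
tool offset [ 2.75641159e+00 -3.09130885e-02  1.24832340e+02] jaw yaw 19.954172374918528
t 16.8 pos [505.9 324.8 162.8] shift [ 0.07 -0.05 15.08] twist -0.0 j6 0.03
```

View pics/w9.png

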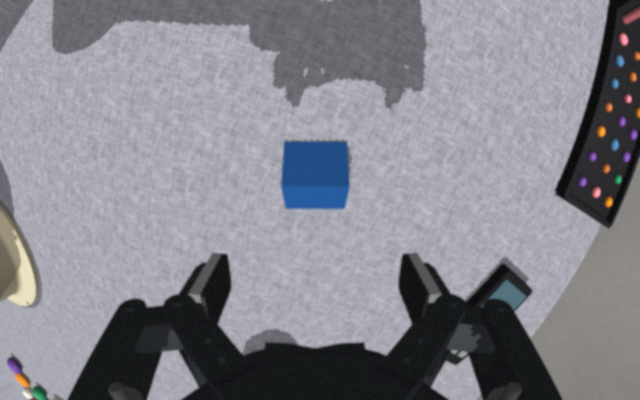

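{"api": "step_arm", "payload": {
  "plan": "0.05 0 5 0 100;0.05 0 10 0 100;0.05 0 13 0 100;0.05 0 15.7 0 100;0.05 0 15.7 0 100;0.05 0 15.7 0 100;0.05 0 15.7 0 60;0.05 0 15.7 0 60;0.05 0 15.7 0 60;0.05 0 15.7 0 60",
  "grip_force": 40
}}

```text
time_s: 17.8
eef_pos: [506.7, 326.3, 8.3]
ee_rot: [0.001, 0.574, 0.819, 0.001]
force: [-0.6, -1.1, 6.1]
grip_width: 0.714
```

{"api": "step_arm", "payload": {
  "plan": "0 0 0 0 60;0 0 -2 0 60;0 0 -6 0 60;0 0 -11 0 60;0 0 -15 0 60;0 0 -15 0 60;0 0 -15 0 60"
}}

```text
time_s: 18.5
eef_pos: [505.7, 326.1, 157.3]
ee_rot: [0.001, 0.574, 0.819, 0.001]
force: [-0.2, 0.7, -1.1]
grip_width: 0.713
```

Run:
```python
from h import *
s=readout.sense();W,im=wr('w10'); R=Rn.from_quat(np.roll(s['ee_rot'],-1)).as_matrix()
i=im.astype(int); m=(i[...,2]-i[...,0]>40); m[:150]=0;m[330:]=0;m[:,:220]=0;m[:,420:]=0
T=(W[m]-s['eef_pos'])@R; T=T[~np.isnan(T[:,0])]; T=T[abs(T[:,2])<60]; print(np.percentile(T,[1,50,99],axis=0).round(1))
T[:,2]*=-1
# roof fit in tool frame with free height and tilt
def res(p): return T[:,2]-(p[1]+p[3]*T[:,1]-abs(T[:,0]-p[0]-p[2]*T[:,1])*1.0+p[4]*(T[:,0]-p[0]))
r=least_squares(res,[2,30,0,0,0],loss='soft_l1'); print('xoff,ridge above TCP,yaw,pitch,roll',r.x.round(3),np.abs(r.fun).mean(),s['grip_width'])
save('c10',cv2.resize(im[120:320,190:450],(520,400)))
go(608,-326,200,35.5)
```

```text
[[-27.9 -30.  -30. ]
 [ 15.8   0.  -14.2]
 [ 36.6  30.3   4.8]]
xoff,ridge above TCP,yaw,pitch,roll [ 1.8420e+00  3.0171e+01  3.0000e-03 -3.0000e-03 -1.0000e-03] 0.6276432611104567 0.7134176777119612
t 18.55 pos [505.2 325.9 155.8] shift [-64.78 -12.59  -4.41] twist -15.5 j6 0.03
```

View pics/c10.png

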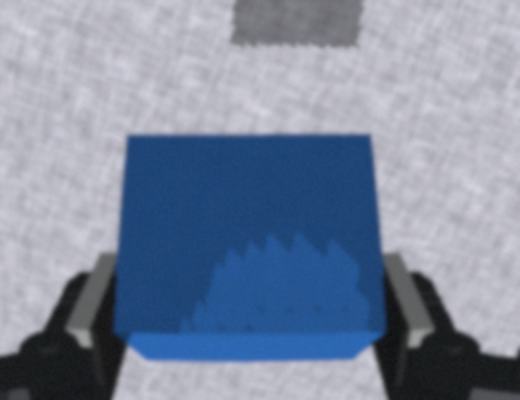

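{"api": "step_arm", "payload": {
  "plan": "-5 -1 -4 0 60;-45 -9 -4 -15.5 60;-45 -9 -4 -15.5 60;-45 -9 -4 -15.5 60;-45 -9 -4 -15.5 60;-45 -9 -4 -15.5 60;-45 -9 -4 -15.5 60;-45 -9 -4 -15.5 60;-45 -9 -4 -15.5 60;-45 -9 -4 -15.5 60"
}}

```text
time_s: 19.55
eef_pos: [574.0, -131.3, 194.4]
ee_rot: [-0.001, 0.46, 0.888, -0.0]
force: [0.6, -0.2, -1.3]
grip_width: 0.71
```

Run:
```python
from h import *
go(608,-326,162,35.5)
```

```text
t 19.55 pos [ 574.  -131.3  194.4] shift [-17.86  -8.46   3.22] twist -0.2 j6 -1.04
```

{"api": "step_arm", "payload": {
  "plan": "-17.9 -8.5 0 0 60;-17.9 -8.5 0 0 60;-17.9 -8.5 0 0 60;-17.9 -8.5 0 0 60;-17.9 -8.5 3.2 0 60;-17.9 -8.5 3.2 0 60;-17.9 -8.5 3.2 0 60;-17.9 -8.5 3.2 0 60"
}}

```text
time_s: 20.35
eef_pos: [609.6, -321.9, 165.5]
ee_rot: [0.0, 0.458, 0.889, -0.0]
force: [0.9, -0.2, -0.6]
grip_width: 0.714
```

Run:
```python
from h import *
s=readout.sense();W,im=wr('w11'); R=Rn.from_quat(np.roll(s['ee_rot'],-1)).as_matrix()
i=im.astype(int); m=(i.min(-1)>140)&(abs(i[...,0]-i[...,2])<35)
P=W[m]; P=P[~np.isnan(P[:,0])]; P=P[np.hypot(P[:,0]-608,P[:,1]+326)<55]
r=roof(P,(608,-326),np.radians(35.5)); print(r)
print('off',((np.r_[r['c'],38]-s['eef_pos'])@R).round(2),'jaw',np.degrees(np.arctan2(R[1,1],R[0,1])),s['grip_width'],s['eef_pos'])
W2=cloud('side',cams.capture('side')[1]); print('side',roof(near(W2,(608,-326),45),(608,-326),np.radians(35.5)))
save('c11',cv2.resize(im[90:330,170:470],(600,480)))
go(608,-326,100,35.5)
```

```text
{'c': array([ 820.1, -614.2]), 'yaw': np.float64(36.1), 'dz': np.float64(359.7), 'len': np.float64(43.6), 'n': 1903, 'rms': 0.5}
off [-360.12    1.39  127.83] jaw 35.528671878321326 0.7144854069989762 [ 609.59723073 -321.86403372  165.49106443]
side {'c': array([ 608.9, -325.1]), 'yaw': np.float64(36.1), 'dz': np.float64(0.1), 'len': np.float64(44.4), 'n': 588, 'rms': 0.63}
t 20.45 pos [ 609.6 -322.1  165.8] shift [-0.21 -0.36  6.58] twist 0.0 j6 -1.28
```

View pics/c11.png

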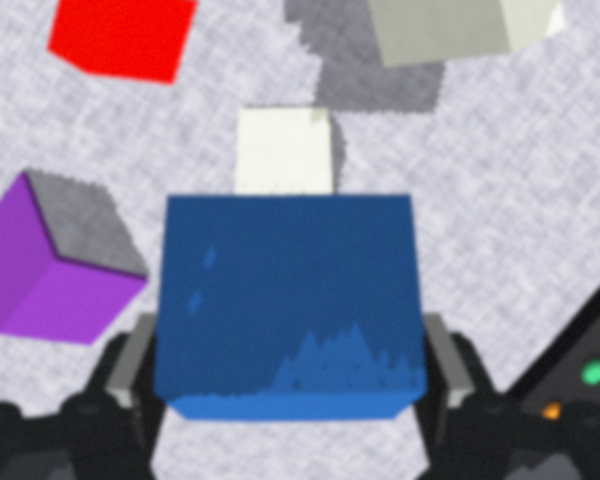

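Run:
```python
from h import *
s=readout.sense();W,im=wr(); R=Rn.from_quat(np.roll(s['ee_rot'],-1)).as_matrix()
i=im.astype(int); m=(i.min(-1)>140)&(abs(i[...,0]-i[...,2])<35)
P=W[m]; P=P[~np.isnan(P[:,0])]; P=P[(np.hypot(P[:,0]-608,P[:,1]+326)<50)&(P[:,2]>6)&(P[:,2]<40)]
T=(P-s['eef_pos'])@R; z=P[:,2]
r=least_squares(lambda p:z-(38.7-(T[:,0]-p[0]-p[1]*T[:,1])),[0,0],loss='soft_l1')
k=abs(r.fun)<2; print('x0,dyaw',r.x,k.sum(),'slope',np.polyfit(T[k,0],z[k],1)); 
for a,b in((8,16),(16,26)):
    q=T[k&(z>a)&(z<b)]; print(np.percentile(q[:,1],[.5,99.5]),np.percentile(q[:,1],[.5,99.5]).mean())
print(s['eef_pos'])
```

```text
x0,dyaw [-0.84023873  0.01155703] 1819 slope [-0.99366629 37.73601114]
[-24.7235801   19.29895332] -2.7123133892255105
[-24.191988    18.95996146] -2.6160132726684857
[ 609.64681961 -322.08750527  165.82241895]
```

{"api": "step_arm", "payload": {
  "plan": "-0.31 -0.28 3 -0.6 60;-0.31 -0.28 6 -0.6 60;-0.31 -0.28 9 -0.6 60;-0.31 -0.28 11 -0.6 60;-0.31 -0.28 12.5 -0.6 60;-0.31 -0.28 13.5 -0.6 60;-0.31 -0.28 14.2 -0.6 60;-0.31 -0.28 14.2 -0.6 60;-0.31 -0.28 14.2 -0.6 60"
}}

```text
time_s: 21.4
eef_pos: [609.1, -327.1, 23.2]
ee_rot: [0.001, 0.454, 0.891, -0.0]
force: [-0.7, 0.1, -0.3]
grip_width: 0.713
```

{"api": "step_arm", "payload": {
  "plan": "0 0 0.2 0 60;0 0 0.4 0 60;0 0 0.5 0 60;0 0 0.5 0 60;0 0 0.5 0 60"
}}

```text
time_s: 21.9
eef_pos: [608.7, -326.9, 17.4]
ee_rot: [0.0, 0.454, 0.891, -0.0]
force: [0.2, -0.9, -1.2]
grip_width: 0.713
```

{"api": "step_arm", "payload": {
  "plan": "0 0 0.1 0 60;0 0 0.2 0 60;0 0 0.3 0 60;0 0 0.3 0 60;0 0 0.3 0 60"
}}

```text
time_s: 22.4
eef_pos: [608.7, -326.9, 14.5]
ee_rot: [0.0, 0.454, 0.891, 0.0]
force: [-1.7, 1.3, 2.2]
grip_width: 0.716
```

{"api": "step_arm", "payload": {
  "plan": "0 0 0.1 0 60;0 0 0.2 0 60;0 0 0.2 0 60;0 0 0.2 0 60"
}}

```text
time_s: 22.8
eef_pos: [608.8, -327.0, 14.2]
ee_rot: [0.0, 0.453, 0.891, -0.0]
force: [-6.9, 4.4, 14.0]
grip_width: 0.711
```

{"api": "step_arm", "payload": {
  "plan": "0.08 0 0 0 60;0.08 0 0 0 60;0.08 0 0 0 60"
}}

```text
time_s: 23.1
eef_pos: [608.7, -326.6, 14.0]
ee_rot: [0.001, 0.454, 0.891, -0.0]
force: [-3.5, 2.5, 10.2]
grip_width: 0.713
```

{"api": "step_arm", "payload": {
  "plan": "0.06 0 0 0 60;0.06 0 0.05 0 60;0.06 0 0.1 0 60;0.06 0 0.1 0 60"
}}

```text
time_s: 23.5
eef_pos: [608.7, -326.6, 13.9]
ee_rot: [0.002, 0.454, 0.891, -0.001]
force: [-4.2, 2.0, 13.7]
grip_width: 0.714
```

{"api": "step_arm", "payload": {
  "plan": "0 0 -0.1 0 60;0 0 -0.1 0 85;0 0 -0.1 0 100;0 0 -0.1 0 100;0 0 -0.1 0 100;0 0 -3 0 100;0 0 -8 0 100;0 0 -13 0 100;0 0 -15 0 100;0 0 -15 0 100"
}}

```text
time_s: 24.5
eef_pos: [608.9, -326.5, 165.3]
ee_rot: [0.003, 0.454, 0.891, -0.001]
force: [-0.5, -0.3, -0.7]
grip_width: 1.002
```

Run:
```python
from h import *
s=readout.sense();W,im=wr('w12'); R=Rn.from_quat(np.roll(s['ee_rot'],-1)).as_matrix()
i=im.astype(int); b=(i[...,2]-i[...,0]>35); w=(i.min(-1)>140)&(abs(i[...,0]-i[...,2])<35)
P=W[b]; P=P[~np.isnan(P[:,0])]; P=P[np.hypot(P[:,0]-608,P[:,1]+326)<60]
r=roof(P,(608,-326),np.radians(36),43.7); print(r,'max z',np.percentile(P[:,2],99))
print('off',((np.r_[r['c'],43]-s['eef_pos'])@R).round(2),'jaw',np.degrees(np.arctan2(R[1,1],R[0,1])))
im2,d=cams.capture('side'); W2=cloud('side',d); print('side',roof(near(W2,(608,-326),50),(608,-326),np.radians(36),43.7))
f,cx,cy,R2,t=K('side'); p=R2@np.array([608,-326,20])+t; u,v=int(f*p[0]/p[2]+cx),int(f*p[1]/p[2]+cy)
save('c12',np.hstack([cv2.resize(im[100:260,240:400],(400,400),interpolation=3),cv2.resize(im2[v-35:v+35,u-35:u+35],(400,400),interpolation=3)]))
```

```text
{'c': array([ 607.7, -324.9]), 'yaw': np.float64(36.0), 'dz': np.float64(0.6), 'len': np.float64(60.6), 'n': 4432, 'rms': 0.44} max z 44.562316724812014
off [  2.82  -0.29 122.24] jaw 36.059253764933906
side {'c': array([ 608.2, -325.7]), 'yaw': np.float64(36.2), 'dz': np.float64(0.0), 'len': np.float64(61.7), 'n': 872, 'rms': 0.63}
```

View pics/c12.png

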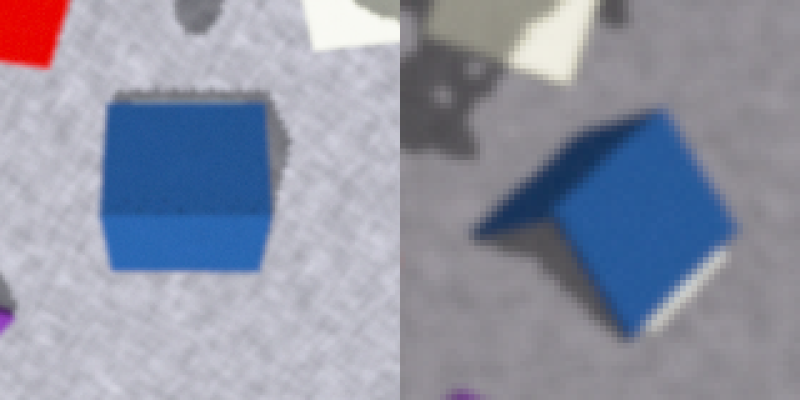

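Run:
```python
from h import *
for n in('side','top'):
    W=cloud(n,cams.capture(n)[1]); W0=np.load(n+'0.npy')
    for t,c,r in(('jar',(537,33),50),('owl',(752,-105),35),('reader',(783,215),95),('geode',(755,22),60)):
        a=near(W0,c,r);b=near(W,c,r);a=a[a[:,2]>10];b=b[b[:,2]>10]; print(n,t,a.mean(0).round(1),b.mean(0).round(1),len(a),len(b),b[:,2].max().round(1))
print(readout.sense()['time_s'])
print(workorder.finish_job())
```

```text
side jar [535.8  13.1  63. ] [535.6  11.2  70.4] 1119 1222 142.4
side owl [ 753.7 -118.    47.9] [ 755.3 -119.8   47.4] 428 379 84.6<stdin>:5: RuntimeWarning: Mean of empty slice.
  ret = um.true_divide(
Traceback (most recent call last):
ValueError: zero-size array to reduction operation maximum which has no identity
```

Run:
```python
from h import *
W=cloud('top',cams.capture('top')[1]); W0=np.load('top0.npy')
for t,c,r in(('jar',(537,33),50),('owl',(752,-105),35),('reader',(783,215),95),('geode',(755,22),60)):
    a=near(W0,c,r);b=near(W,c,r);a=a[a[:,2]>10];b=b[b[:,2]>10]; print(t,len(a),len(b),len(a) and a.mean(0).round(1),len(b) and b.mean(0).round(1))
s=readout.sense(); print(s['time_s'],s['force'])
```

```text
jar 756 772 [534.7  33.2  62.5] [531.9  31.9  91.7]
owl 218 219 [ 749.5 -105.6   59.4] [ 749.5 -105.7   59. ]
reader 1384 1387 [784.3 215.3  21.2] [784.1 215.3  21.4]
geode 650 649 [754.4  23.3  36.4] [754.3  23.3  36.5]
24.7 [-0.89628004 -0.27018537 -0.90530988]
```

```bash
python3 -c "
from h import *
print(workorder.finish_job())"
```

```text
the job is handed in; nothing more can be done
None
```

The job is done and handed in at about 24.7 s of the 72 s allowed. The pink and then the green stone went into the jar, the stopper went in after them, and the blue angle was nested over the smaller white one and let go.

**Last checks**
- **Stones:** each stone showed inside the jar in a wrist picture after its drop. The green one lies on top of the pink, its visible part about 54 mm up, below the stopper's foot at 81 mm.
- **Stopper:** the disc top measured 111.5 mm and the knob top 141.4 mm by the wrist camera. Fully home would be 111 mm and 141 mm. The jar stands upright.
- **Nesting:** the side camera put the blue ridge at the nested height of 43.7 mm, with the ridge angle matching the white one. The wrist camera read it 0.6 mm high. It is off centre along the ridge by about 0.3–0.9 mm.
- **Bystanders:** the owl, card reader and geode are unchanged in the top view, to within 0.4 mm.

**What disagreed or failed**
- The wrist camera read 2–3 mm off the two fixed cameras throughout, so I corrected for that.
- The side-view check of the card reader found no points, probably because the arm was in the way. It also put the owl about 2 mm off, with fewer of its points in view, which the top view does not bear out.
- Seating the stopper took about 19 N and pressing the blue angle home about 14 N.

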